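# Hold the infrared thermometer up to the black-body source

### The arm

A 7-joint arm with a two-finger parallel gripper is mounted at the origin on the work surface. World frame = base frame: x ahead of the robot, y to its left, z up, the work surface at z = 0. Lengths are in m, angles in rad, forces in N, time in s.
With the tool pointing down it reaches from about 0.35 to 0.9 m from the base axis. Payload 8.1 kg.
Tool frame: the origin (TCP) lies where the fingers leave the gripper's body, on its centre line; the fingertips stand 66 mm ahead of it and the grasp point (between the pads) lies 47 mm ahead of it (arm.tip_reach is the distance from the TCP to the fingertips, in m); z points along the fingers, y is the direction in which the jaws open and shut (so a half turn about z gives the same grasp; the last joint's range is limited). The gripper opens to 92 mm and grips with 3 to 60 N. Pads are 19 mm wide; open, the fingers measure 130 mm over their backs; the gripper's body (75 mm by 190 mm) begins 47 mm behind the grasp point.
Start: joints at [-1.3, 0.434, 0.025, 1.573, -0.012, 1.134, -0.075], TCP at [0.228, 0.582, 0.292] pointing down, gripper open.
Joint ranges: [-2.62, 2.62], [-0.44, 2.09], [-1.27, 1.32], [0.08, 2.57], [-1.32, 4.46], [0.12, 2], [-2.74, 2.74]. Speed limits (rad/s): [2.22, 2.22, 3.01, 3.01, 3.14, 3.14, 3.14].

### API

Orientations are given as a rotation vector (axis times angle).
In Python, from cell import arm gives the robot as it stands.
- The arm moves only by the tool carry_out, never from a script. Its argument "plan" is a list of rows, each a list of 5 numbers: the shift along the world's x, y, z in cm, then the turn about the world's z in rad, then the finger opening in cm, from 0 to 9.18. In form: [[tx, ty, tz, spin, fingers], ...]. A call has 1 to 20 rows; each row is the pose to reach, as a shift and turn from the pose measured when the call began; what a row does not reach only later rows make up. A row lasts 1/10 s, in which the tool goes at most 50 mm and 8.59 degrees, less where a joint would pass 70% of its speed; a pose out of reach is approached as far as the arm can. A call with a gripper value outside its range is refused whole. The fingers move at their own pace and stop on an object; "squeeze" is the grip in N (left out, the last holds). Time passes only in rows, so rows that repeat a pose let the fingers close. It gives the time, the measured TCP pose, the force and the opening at its end, in the units of the state.
- arm.observe(): the state, without advancing time (a new reading comes with each control period).
- arm.get_image(name): name is "scene" or "side" or "wrist"; returns (picture, depth): 480x640x3 uint8, red, green, blue; 480x640 float32, m along the optical axis (not along the pixel's ray), 0 where there is no reading.
- arm.get_calibration(name): a dict with "intrinsics" (3x3 intrinsics, pixels), "rvec" (rotation vector, rad) and "tvec" (3), from world to camera coordinates, as OpenCV has them; the wrist camera has in their place "tool_from_camera" (4x4, takes a point from camera to tool coordinates, whose origin is the TCP and whose axes are the flange's). Camera axes: x right, y down, z forward; pixel columns grow to the right and rows downward; lengths in m; the calibration is good to about 2 mm. A picture is of the moment at which its call begins: read the wrist's pose just before it. get_calibration takes no time and is no camera call.
- arm.sign_off(): hands the job in, once; it reports no verdict.
The state is a dict: "clock": time; "joints": joint angles; "dq": joint speeds; "joint_efforts": joint torques, N m; "position": TCP position; "ee_rot": TCP orientation; "force": force on the tool from outside, world axes, zero at the start; "ft_torque": the same for the moment, N m; "width": opening from 0.0 (shut) to 1.0 (fully open).
Only numpy, scipy, OpenCV 4.12 (cv2) and the standard library are available. Lean on these libraries where they do the work, as an engineer would, in place of code of your own. Each camera call takes 0.05 s, during which the arm holds its last target. There are 200 camera calls.

### The job

Draw the yellow-banded pen thermometer out of its slanting sleeve in the stand, turn it level and hold it up in front of the black-body source for a reading: lens pointing squarely at the round black port, in line with the port's centre and about 6 cm in front of it. Do not touch the source, and leave the blue-banded thermometer, the jar and the screwdriver where they are. Finish while still gripping the thermometer there, steady in the air; do not put it down.

Things in the scene. Friction and masses are not known exactly. Their poses are not given: they have to be found in the camera images.
- yellow_center (a point): pen-shaped infrared thermometer, a round rod 28 mm thick, 180 mm long, about 170 g, mid-grey with a steel lens end, a yellow band (10 mm) in the middle and a yellow tail cap (25 mm). It starts lens end down in one of the two sleeves of the stand, tail up. This point lies on its axis, half-way along; its z axis runs along the rod from lens to tail.
- yellow_lens (a point): centre of the lens face (the lower end at the start) of the yellow-banded thermometer. The lens rests on the floor of the sleeve, so the lower 70 mm or so is inside it and the upper 110 mm stands free.
- yellow_tail (a point): centre of the tail face (yellow, the upper end at the start) of the yellow-banded thermometer, 180 mm from the lens.
- yellow: the yellow-banded thermometer as a whole; origin at the lens face, z axis towards the tail.
- blue_center (a point): pen-shaped infrared thermometer, a round rod 28 mm thick, 180 mm long, about 170 g, mid-grey with a steel lens end, a blue band (10 mm) in the middle and a blue tail cap (25 mm). It starts lens end down in one of the two sleeves of the stand, tail up. Not wanted: leave it in its sleeve. This point lies on its axis, half-way along; z axis from lens to tail.
- stand: fixed grey stand, foot 150 x 190 x 12 mm, with two square aluminium sleeves (33 mm wide inside, 41 outside, 70 deep), 110 mm apart. Origin on the table, z up, x roughly away from the robot. Sleeve floor centres at y = +55 and -55 mm, x 0, z 50 mm; both lean 45 degrees towards +x, their mouths (x 49, z 99 mm) opening up and towards +x.
- source: fixed cream black-body source (calibrator), 200 mm deep, 180 mm wide, 270 mm tall; origin under its centre, z up. Its front, with the port, a green display and buttons, faces its own -x; it stands to the robot's right with the front turned to the robot's left and 10 to 40 degrees away from the robot.
- port (a point): centre of the round black port (70 mm across, in a 94 mm aluminium ring) on the front of the source, 170 mm above the table. Its x axis points horizontally INTO the source, z is up; the free space in front is at negative x.
- pot_center (a point): clear jar with white lid, 52 mm in diameter, 65 mm tall, standing; this point is half-way up. Leave alone.
- driver: screwdriver with red handle, 170 mm long, lying on the table. Leave alone.
Things that resemble listed ones, but are neither listed nor needed, are in the scene too. Leave any pink, purple or white look-alike of the yellow alone.

How it is judged:
By the outcome, as a careful person would: the job done as asked, in the order asked, and still so for the second after the job is handed in, while the arm keeps its last pose, push and grip.
It also fails if it takes over 30 s, if anything falls off the work surface, if the arm or the gripper's body presses on something with over 40 N, if the wrist force passes 120 N, or if a joint passes its speed limit or range.

## Working session

There is one attempt and no reset: what is moved stays moved. The work goes in short steps, Python scripts to look and compute and a tool call to move; the robot and the scene stay as the last step left them, time stands still between calls to the robot, and variables do not carry over. Pictures are saved under pics/ and viewed, about 8 in all and at most 12, crops included, and the job is handed in when it is done.

Besides the shell and the picture viewer there is one more tool, called by a JSON object that holds its "method" and its "body". carry_out: Moves the arm, as the interface text tells. Its arguments: {"type":"object","properties":{"plan":{"type":"array"},"squeeze":{"type":"number"}},"required":["plan"]}

```bash
mkdir -p pics
cat > h.py <<'E'
import numpy as np, cv2
from scipy.spatial.transform import Rotation as R
from cell import arm
def grab(n):
    s=arm.observe(); im,d=arm.get_image(n); c=arm.get_calibration(n); K=np.array(c["intrinsics"])
    if n=="wrist":
        T=np.eye(4);T[:3,:3]=R.from_rotvec(s["ee_rot"]).as_matrix();T[:3,3]=s["position"]
        W=T@np.array(c["tool_from_camera"])
    else:
        W=np.eye(4);r=R.from_rotvec(np.ravel(c["rvec"])).as_matrix();W[:3,:3]=r.T;W[:3,3]=-r.T@np.ravel(c["tvec"])
    return im,d,K,W
def cloud(d,K,W):
    v,u=np.mgrid[:d.shape[0],:d.shape[1]]
    P=np.stack([(u-K[0,2])/K[0,0]*d,(v-K[1,2])/K[1,1]*d,d],-1)
    P=P@W[:3,:3].T+W[:3,3]; P[d<=0]=np.nan
    return P
def save(im,f): cv2.imwrite("pics/"+f,im[...,::-1])
E
python3 - <<'E'
from h import *
s=arm.observe();print(s["position"],s["ee_rot"],s["width"],arm.tip_reach)
for n in("scene","side"):
    im,d,K,W=grab(n);save(im,n+"0.png");np.savez("pics/"+n+"0.npz",im=im,d=d,K=K,W=W);print(n,W[:3,3],W[:3,2])
E
```

```text
[0.22813035 0.58142718 0.29145638] [-5.83821069e-01 -3.08672583e+00  2.45320709e-03] 1.0005004100046204 0.0655
scene [1.23869749 0.0823851  1.4159502 ] [-0.50162824  0.00418834 -0.86507316]
side [-0.31950675 -0.79834839  1.38301398] [ 0.45540412  0.51726453 -0.72459954]
```

View pics/scene0.png

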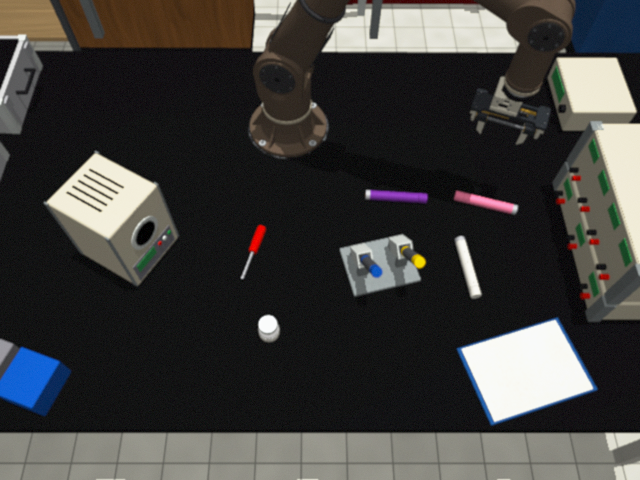

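View pics/side0.png

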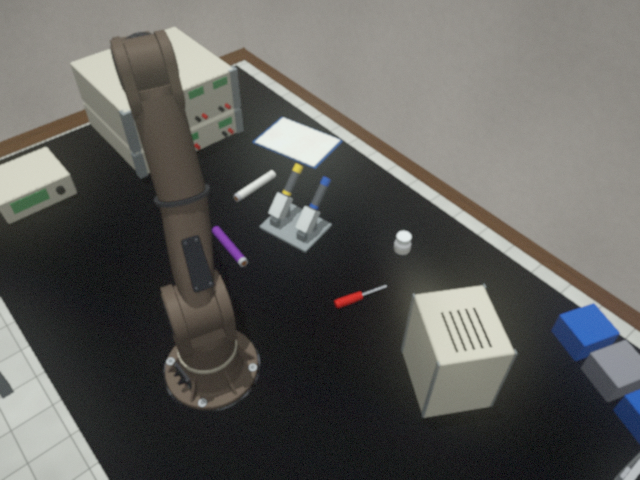

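Scene view: source at (115,215) with port at (146,232), stand at (382,265), yellow-capped rod at (418,260) and blue at (374,268) in the stand; jar (268,328), screwdriver (253,250). Rods lying at (397,196) purple, (487,202) pink and (467,266) white are look-alikes. Only the rod at (418,260) has a yellow cap and stands in a sleeve; side view agrees (297,168).

Run:
```python
from h import *
f=[];
def ray(n,uv):
    z=D[n];K=z["K"];W=z["W"];d=W[:3,:3]@np.linalg.inv(K)@[uv[0],uv[1],1];return W[:3,3],d/np.linalg.norm(d)
def tri(a,b):
    (p,d),(q,e)=a,b;t=np.linalg.lstsq(np.c_[d,-e],q-p,rcond=None)[0];return (p+t[0]*d+q+t[1]*e)/2,np.linalg.norm(p+t[0]*d-q-t[1]*e)
D={n:np.load(f"pics/{n}0.npz") for n in("scene","side")}
for nm,lo,hi in(("yellow",(22,120,90),(35,255,255)),("blue",(105,120,60),(125,255,255))):
    C={}
    for n,box in(("scene",(340,230,435,300)),("side",(255,155,335,250))):
        im=D[n]["im"];hsv=cv2.cvtColor(im,cv2.COLOR_RGB2HSV);m=cv2.inRange(hsv,lo,hi);k=np.zeros_like(m);x0,y0,x1,y1=box;k[y0:y1,x0:x1]=m[y0:y1,x0:x1]
        N,L,S,c=cv2.connectedComponentsWithStats(k)
        P=cloud(D[n]["d"],D[n]["K"],D[n]["W"])
        o=sorted([(S[i,4],c[i].round(1).tolist(),np.nanmedian(P[L==i],0).round(4).tolist()) for i in range(1,N) if S[i,4]>3],reverse=True);print(nm,n,o)
        C[n]=o
    for k in range(min(2,len(C["scene"]),len(C["side"]))): print(tri(ray("scene",C["scene"][k][1]),ray("side",C["side"][k][1])))
z=D["scene"];P=cloud(z["d"],z["K"],z["W"]);im=z["im"]
# port
g=cv2.cvtColor(im,cv2.COLOR_RGB2GRAY)
sub=P[205:260,110:185]
for v,u in((232,146),(215,146),(232,165),(262,150),(225,125)):print((u,v),P[v,u].round(3))
st=P[230:300,335:430].reshape(-1,3);st=st[(st[:,2]>.005)&(st[:,2]<.02)]
r=cv2.minAreaRect((st[:,:2]*1000).astype(np.float32));print(len(st),r)
b=cv2.resize(np.hstack([im[225:305,335:435],D["side"]["im"][155:235,250:350]]),None,fx=4,fy=4,interpolation=cv2.INTER_CUBIC);save(b,"crop.png")
```

```text
yellow scene [(np.int32(160), [418.2, 260.7], [0.5801, 0.3409, 0.1752]), (np.int32(26), [403.2, 248.4], [0.513, 0.3159, 0.116])]
yellow side [(np.int32(69), [297.1, 167.7], [0.574, 0.3347, 0.1718]), (np.int32(25), [286.1, 192.5], [0.5104, 0.3186, 0.1111])]
(array([0.57638155, 0.34261233, 0.16725251]), np.float64(0.0008349668518496609))
(array([0.51059429, 0.31866969, 0.11273109]), np.float64(0.002472304436672845))
blue scene [(np.int32(126), [375.2, 270.2], [0.6098, 0.2325, 0.1774]), (np.int32(21), [363.3, 257.0], [0.5397, 0.2106, 0.1157])]
blue side [(np.int32(64), [324.8, 180.7], [0.5982, 0.2303, 0.1734]), (np.int32(26), [313.2, 206.1], [0.5372, 0.2132, 0.1114])]
(array([0.60319166, 0.23492866, 0.16827301]), np.float64(0.0017710736341608364))
(array([0.53677723, 0.2129362 , 0.11323779]), np.float64(0.002158699147530593))
(146, 232) [ 0.498 -0.342  0.171]
(146, 215) [ 0.475 -0.334  0.215]
(165, 232) [ 0.455 -0.316  0.099]
(150, 262) [ 0.521 -0.358  0.052]
(125, 225) [ 0.53  -0.365  0.258]
2533 ((499.86175537109375, 277.68798828125), (217.63453674316406, 272.7198181152344), 0.10383395850658417)
```

View pics/crop.png

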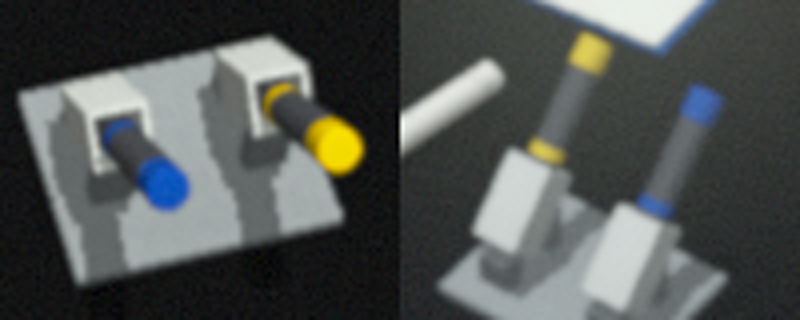

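{"method": "carry_out", "body": {"plan": [[0,0,3,0.1,9.18],[4,-3,3,0.2,9.18],[8,-6.5,3,0.3,9.18],[12,-10,3,0.4,9.18],[16,-13,3,0.5,9.18],[20,-16.5,3,0.6,9.18],[24,-20,3,0.65,9.18],[27,-22.5,3,0.65,9.18],[29,-24.5,3,0.65,9.18],[30,-25.5,3,0.65,9.18],[30,-25.5,3,0.65,9.18],[30,-25.5,3,0.65,9.18]]}}

```text
clock: 1.3
position: [0.5268, 0.328, 0.3212]
ee_rot: [0.435, -3.11, 0.001]
force: [-0.5, 0.7, 0.1]
width: 0.995
```

Run:
```python
from h import *
s=arm.observe();print(s["clock"],s["position"],R.from_rotvec(s["ee_rot"]).as_matrix().round(3).tolist(),s["joints"])
im,d,K,W=grab("wrist");save(im,"w1.png");np.savez("pics/w1.npz",im=im,d=d,K=K,W=W);print(arm.get_calibration("wrist")["tool_from_camera"])
hsv=cv2.cvtColor(im,cv2.COLOR_RGB2HSV);P=cloud(d,K,W)
for lo,hi in(((22,120,90),(35,255,255)),((105,120,60),(125,255,255))):
    N,L,S,c=cv2.connectedComponentsWithStats(cv2.inRange(hsv,lo,hi))
    for i in range(1,N):
        if S[i,4]>60: print(S[i],c[i].round(1),np.nanmedian(P[L==i],0).round(4))
# source front plane from scene depth
z=np.load("pics/scene0.npz");P=cloud(z["d"],z["K"],z["W"])[195:285,120:185].reshape(-1,3)
P=P[np.isfinite(P[:,0])&(P[:,2]>.03)&(P[:,2]<.255)];rng=np.random.default_rng(0);b=0
for _ in range(500):
    a,c=P[rng.choice(len(P),2,False),:2];t=c-a
    if np.linalg.norm(t)<.03: continue
    n=np.array([-t[1],t[0]])/np.linalg.norm(t);m=abs((P[:,:2]-a)@n)<.004
    if m.sum()>b:b=m.sum();best=m
Q=P[best,:2];c0=Q.mean(0);n=np.linalg.svd(Q-c0,full_matrices=False)[2][1];n*=np.sign(n[1]);print("front",b,len(P),c0,n,np.degrees(np.arctan2(*n[::-1])),"rms",((Q-c0)@n).std())
cv2.imwrite("pics/port.png",cv2.resize(z["im"][180:290,80:190,::-1],None,fx=5,fy=5,interpolation=cv2.INTER_CUBIC))
```

```text
1.3 [0.52677762 0.32802507 0.32124631] [[-0.962, -0.274, -0.001], [-0.274, 0.962, -0.001], [0.001, -0.0, -1.0]] [-0.64982748  0.40741889  0.00983205  1.54171433 -0.00416606  1.19348603
  1.2093549 ]
[[ 8.44877253e-04 -9.55347383e-01 -2.95483779e-01  8.09374923e-02]
 [ 9.99999642e-01  7.93812541e-04  2.92774842e-04 -4.84339874e-04]
 [-4.51429493e-05 -2.95483921e-01  9.55347712e-01 -9.13040190e-02]
 [ 0.00000000e+00  0.00000000e+00  0.00000000e+00  1.00000000e+00]]
[310 193  32  16 288] [325.5 199. ] [0.5096 0.3221 0.1116]
[ 304  285   39   43 1392] [323.4 306.1] [0.5724 0.3401 0.1731]
[178 189  37  21 374] [197.8 196.3] [0.5367 0.2216 0.1117]
[152 281  36  34 448] [165.6 292.8] [0.5944 0.2281 0.1716]
[369 374  87  24 628] [402.6 379.9] [0.7352 0.4893 0.0042]
front 2812 3154 [ 0.4997438  -0.34732184] [0.50870613 0.86094022] 59.422315759316334 rms 0.001873149757643578
```

View pics/w1.png

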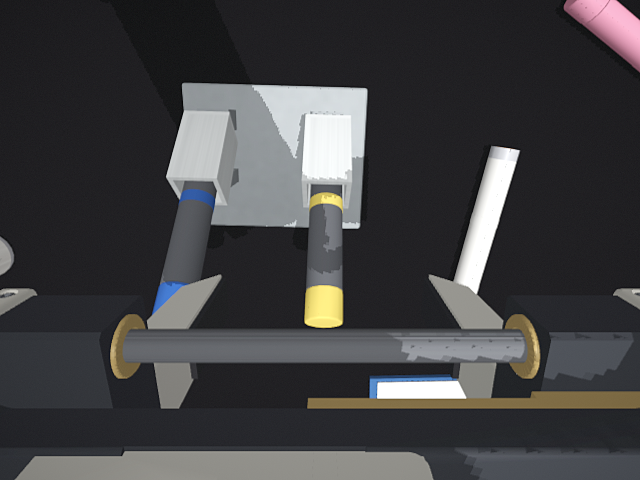

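```bash
cat >> h.py <<'E'
from scipy.optimize import least_squares
def cyl(P,p0,d0,r=.014):
    def f(q):
        d=np.array([q[3],q[4],q[5]]);d=d/np.linalg.norm(d);w=P-q[:3];return np.linalg.norm(w-np.outer(w@d,d),axis=1)-r
    s=least_squares(f,np.r_[p0,d0],loss="soft_l1",f_scale=.001);d=s.x[3:]/np.linalg.norm(s.x[3:]);p=s.x[:3];p=p+((P.mean(0)-p)@d)*d
    return p,d,np.sqrt((s.fun**2).mean()) if 0 else np.median(abs(f(s.x)))
E
python3 - <<'E'
from h import *
z=np.load("pics/w1.npz");P=cloud(z["d"],z["K"],z["W"]);Y,X=np.mgrid[:480,:640]
m=(X>303)&(X<346)&(Y>192)&(Y<312);Q=P[m];Q=Q[np.isfinite(Q[:,0])&(Q[:,2]>.08)]
p,d,e=cyl(Q,[.54,.33,.125],[.68,.19,.7]);print(p,d,e)
hsv=cv2.cvtColor(z["im"],cv2.COLOR_RGB2HSV);k=cv2.inRange(hsv,(22,120,90),(35,255,255))>0
for sl in(np.s_[185:215],np.s_[280:330]):
    S=P[sl][k[sl]];t=(S-p)@d;print("along",np.nanpercentile(t,[2,50,98]).round(4),p+np.nanpercentile(t,50)*d)
E
```

```text
[0.5496805  0.33356916 0.13633351] [0.68567325 0.17737735 0.70596704] 0.0003360611248362294
along [-0.0514 -0.0468 -0.0414] [0.51759003 0.32526766 0.10329326]
along [0.0002 0.0428 0.0536] [0.57899802 0.34115334 0.16651873]
```

View pics/port.png

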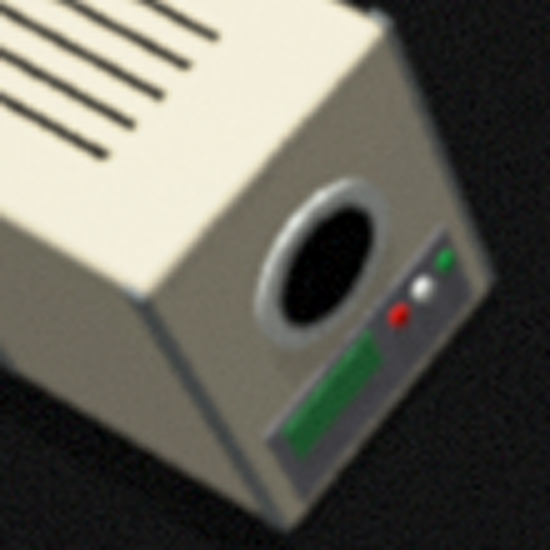

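{"method": "carry_out", "body": {"plan": [[2.1,0.5,-3,-0.02,9.18],[2.1,0.5,-7,-0.02,9.18],[2.1,0.5,-10,-0.02,9.18],[2.1,0.5,-12,-0.02,9.18],[2.1,0.5,-13.4,-0.02,9.18],[2.1,0.5,-13.4,-0.02,9.18],[2.1,0.5,-13.4,-0.02,9.18],[2.1,0.5,-13.4,-0.02,2],[2.1,0.5,-13.4,-0.02,2],[2.1,0.5,-13.4,-0.02,2],[2.1,0.5,-13.4,-0.02,2],[2.1,0.5,-13.4,-0.02,2],[2.1,0.5,-13.4,-0.02,2],[2.1,0.5,-13.4,-0.02,2],[2.1,0.5,-13.4,-0.02,2]], "squeeze": 45}}

```text
clock: 2.85
position: [0.5474, 0.3336, 0.1873]
ee_rot: [0.406, -3.114, 0.0]
force: [-0.1, 1.0, -0.1]
width: 0.351
```

{"method": "carry_out", "body": {"plan": [[0,0,0,0,2],[0,0,0,0,2],[0,0,0,0,2],[0,0,0,0,2]]}}

```text
clock: 3.25
position: [0.5474, 0.3337, 0.1873]
ee_rot: [0.406, -3.114, 0.0]
force: [-0.4, 1.1, -0.5]
width: 0.295
```

Gripped at about 27–28 mm. Draw out along the measured axis.

{"method": "carry_out", "body": {"plan": [[0.7,0.2,0.7,0,2],[1.4,0.4,1.4,0,2],[2.4,0.6,2.5,0,2],[3.4,0.9,3.5,0,2],[4.5,1.2,4.6,0,2],[5.6,1.4,5.8,0,2],[6.7,1.7,6.9,0,2],[7.0,1.8,9,0,2],[7.0,1.8,11,0,2],[7.0,1.8,12,0,2],[7.0,1.8,12,0,2]]}}

```text
clock: 4.35
position: [0.6183, 0.3519, 0.3093]
ee_rot: [-0.405, 3.113, 0.002]
force: [0.5, 0.6, -1.4]
width: 0.291
```

Run:
```python
from h import *
s=arm.observe();print(s["clock"],s["position"],s["width"],s["force"],s["ft_torque"])
A,*_=grab("scene");B,*_=grab("side");C,*_=grab("wrist")
save(np.hstack([cv2.resize(A[180:320,320:480],(400,350)),cv2.resize(C,(400,350))]),"out.png")
# port centre: dark disc in the first scene picture onto front plane
z=np.load("pics/scene0.npz");g=cv2.cvtColor(z["im"],cv2.COLOR_RGB2GRAY)
k=np.zeros_like(g);k[212:250,128:164]=(g[212:250,128:164]<45)*255
c=max(cv2.findContours(k,cv2.RETR_EXTERNAL,cv2.CHAIN_APPROX_NONE)[0],key=cv2.contourArea);e=cv2.fitEllipse(c);print(e)
P=cloud(z["d"],z["K"],z["W"]);print("depth there",np.nanmedian(P[229:237,141:149].reshape(-1,3),0))
n=np.array([.50870613,.86094022,0]);q=np.array([.4997438,-.34732184,0])
o=z["W"][:3,3];d=z["W"][:3,:3]@np.linalg.inv(z["K"])@[*e[0],1];print("port",o+d*((q-o)@n)/(d@n))
```

```text
4.35 [0.61827905 0.35193492 0.309286  ] 0.2913779251337868 [ 0.52613888  0.59334949 -1.41782832] [ 0.00418895 -0.02902894 -0.02177285]
((144.85202026367188, 232.80332946777344), (12.241559982299805, 25.18427085876465), 30.363059997558594)
depth there [ 0.50123292 -0.34421973  0.17441542]
port [ 0.49751103 -0.34600256  0.16648837]
```

View pics/out.png

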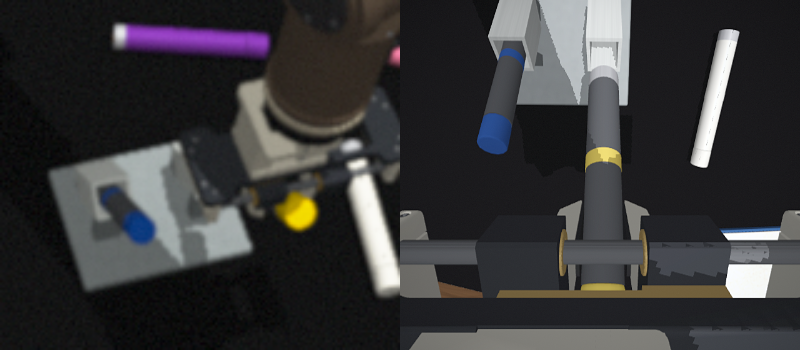

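Run:
```python
from h import *
z=np.load("pics/scene0.npz");P=cloud(z["d"],z["K"],z["W"])
for n,uv in dict(jar=(268,322),drv_handle=(260,230),drv_tip=(242,278),clip=(462,350),clipc=(492,420),edge=(360,428),white=(475,296),blue=(375,268)).items():print(n,P[uv[1],uv[0]].round(3))
im,d,K,W=grab("wrist");P=cloud(d,K,W);Y,X=np.mgrid[:480,:640]
m=(X>300)&(X<346)&(Y>112)&(Y<275)
Q=P[m];Q=Q[np.isfinite(Q[:,0])];t0=np.array([.618,.352,.257]);d0=np.array([.686,.177,.706])
w=Q-t0;r=np.linalg.norm(w-np.outer(w@d0,d0),axis=1);Q=Q[r<.025]
p,dd,e=cyl(Q,t0,d0);print(len(Q),p,dd,e,"slope",np.degrees(np.arcsin(dd[2])),"yaw",np.arctan2(dd[1],dd[0]))
k=cv2.inRange(cv2.cvtColor(im,cv2.COLOR_RGB2HSV),(22,120,90),(35,255,255))>0
S=P[190:260][k[190:260]];t=(S-p)@dd;print("band",p+np.nanmedian(t)*dd, np.nanpercentile(t,[5,95]))
w=Q-p;t=w@dd;print("lens t",np.percentile(t,[0.5,1,2]), p+np.percentile(t,1)*dd)
s=np.array(arm.observe()["position"]);print(arm.observe()["clock"])
```

```text
jar [ 0.699 -0.031  0.066]
drv_handle [ 0.404 -0.069  0.026]
drv_tip [ 0.544 -0.114  0.002]
clip [0.753 0.463 0.013]
clipc [0.926 0.515 0.005]
edge [0.944 0.195 0.004]
white [0.601 0.518 0.011]
blue [0.607 0.232 0.186]
7248 [0.5788823  0.34086191 0.21353992] [0.68564246 0.1777716  0.70589778] 0.0003069973489778855 slope 44.90212007624817 yaw 0.25369110529158057
band [0.58777931 0.34316871 0.22269977] [0.00810824 0.0174168 ]
lens t [-0.05248726 -0.05074829 -0.0489417 ] [0.54408711 0.33184031 0.17771681]
4.55
```

{"method": "carry_out", "body": {"plan": [[1,0,4,0,2],[3,0,6,0,2],[6,-3,6,0,2],[8,-7,6,0,2],[10,-11,6,0,2],[12,-15,6,0,2],[14,-18,4,0,2],[14.2,-19.2,0,0,2],[14.2,-19.2,-4,0,2],[14.2,-19.2,-8,0,2],[14.2,-19.2,-11,0,2],[14.2,-19.2,-13,0,2],[14.2,-19.2,-13,0,2],[14.2,-19.2,-13,0,2]]}}

```text
clock: 5.95
position: [0.7588, 0.1594, 0.1758]
ee_rot: [0.406, -3.112, 0.002]
force: [-0.1, -0.5, -0.5]
width: 0.297
```

Run:
```python
from h import *
s=arm.observe();print(s["clock"],s["position"],s["force"],s["joints"].round(2))
im,d,K,W=grab("wrist");P=cloud(d,K,W);p0=s["position"]+np.array([0,0,-.055]);d0=np.array([.686,.177,.706])
Q=P[:280].reshape(-1,3);Q=Q[np.isfinite(Q[:,0])&(Q[:,2]>.006)];w=Q-p0;t=w@d0;r=np.linalg.norm(w-np.outer(t,d0),axis=1);Q=Q[(r<.022)&(t<-.02)]
p,dd,e=cyl(Q,p0,d0);t=(Q-p)@dd;print(len(Q),p,dd,e,"lens",p+np.percentile(t,1)*dd)
tg=(s["position"][0]-p[0])/dd[0];g=p+tg*dd;print("grip",g,"s",tg-np.percentile(t,1))
```

```text
5.95 [0.75881745 0.15937789 0.17577383] [-0.10227912 -0.54888818 -0.48601591] [-0.3   0.78  0.05  1.25 -0.04  1.12  1.58]
8669 [0.71381016 0.14703787 0.07630827] [0.68562565 0.17935759 0.70551281] 0.00027108740600490996 lens [0.6751976  0.13693694 0.03657572]
grip [0.75881745 0.15881164 0.12262103] s 0.1219613812667121
```

{"method": "carry_out", "body": {"plan": [[0,0,-1.5,0,2],[0,0,-2.3,0,2],[0,0,-2.5,0,2],[0,0,-2.5,0,2]]}}

```text
clock: 6.4
position: [0.7591, 0.1595, 0.1514]
ee_rot: [0.406, -3.113, 0.002]
force: [0.6, -0.3, -1.6]
width: 0.294
```

{"method": "carry_out", "body": {"plan": [[0,0,0,0,2],[0.5,0.15,-0.6,0,2],[1.1,0.3,-1.1,0,2],[1.7,0.4,-1.8,0,2],[2.2,0.55,-2.4,0,2],[2.7,0.7,-3.2,0,2],[3.1,0.8,-3.9,0,2],[3.1,0.8,-3.9,0,2]], "squeeze": 8}}

```text
clock: 7.2
position: [0.7895, 0.1675, 0.1101]
ee_rot: [0.406, -3.11, 0.002]
force: [-0.1, 0.7, -1.3]
width: 0.301
```

```bash
cat > fit.py <<'E'
from h import *
import sys
sl=float(sys.argv[1]);g=float(sys.argv[2]) if len(sys.argv)>2 else .053
s=arm.observe();print(s["clock"],s["position"],s["force"],s["width"])
im,d,K,W=grab("wrist");save(im,"wl_%d.png"%(s["clock"]*100));P=cloud(d,K,W);p0=s["position"]+np.array([0,0,-g])
x=-R.from_rotvec(s["ee_rot"]).as_matrix()[:,0];yaw=np.arctan2(x[1],x[0]);print("tool yaw",yaw)
d0=np.array([np.cos(yaw)*np.cos(sl),np.sin(yaw)*np.cos(sl),np.sin(sl)])
for it in range(2):
    Q=P[:300].reshape(-1,3);Q=Q[np.isfinite(Q[:,0])&(Q[:,2]>.006)];w=Q-p0;t=w@d0;r=np.linalg.norm(w-np.outer(t,d0),axis=1);Q=Q[(r<(.03,.018)[it])&(t<-.015)&(t>-.16)]
    p,d0,e=cyl(Q,p0,d0);p0=p+((s["position"]-p)[:2]@d0[:2]/(d0[:2]@d0[:2]))*d0
t=(Q-p0)@d0;print(len(Q),d0,"slope",np.degrees(np.arcsin(d0[2])),"yaw",np.arctan2(d0[1],d0[0]),e,"grip",p0,"lens",p0+np.percentile(t,.5)*d0,"s",-np.percentile(t,.5))
k=cv2.inRange(cv2.cvtColor(im,cv2.COLOR_RGB2HSV),(22,120,90),(35,255,255))>0
S=P[k];w=S-p0;t=w@d0;r=np.linalg.norm(w-np.outer(t,d0),axis=1);t=t[r<.02];print("yellow t",np.nanpercentile(t,[1,25,50,75,99]).round(4))
E
python3 fit.py 0.4
```

```text
7.2 [0.78949886 0.16745998 0.11008594] [-0.11930748  0.67709486 -1.30943247] 0.301273206871151
tool yaw 0.2594089132943615
15206 [0.89890275 0.24078612 0.3660545 ] slope 21.47249276590053 yaw 0.26172243195513717 0.00031372090767611566 grip [0.78963657 0.16694588 0.05621124] lens [0.68001051 0.13758071 0.01156891] s 0.12195541656506613
yellow t [-0.0474 -0.0418 -0.0375  0.0337  0.0363]
```

{"method": "carry_out", "body": {"plan": [[0.4,0.1,-0.9,0,2],[0.7,0.17,-1.6,0,2],[0.9,0.23,-2.3,0,2],[1.1,0.28,-3.0,0,2],[1.25,0.32,-3.6,0,2],[1.3,0.35,-3.9,0,2],[1.35,0.35,-4.1,0,2],[1.35,0.35,-4.1,0,2]]}}

```text
clock: 8.05
position: [0.8027, 0.1708, 0.0695]
ee_rot: [0.405, -3.109, 0.002]
force: [-1.4, -1.0, -1.1]
width: 0.301
```

```bash
python3 fit.py 0.02
```

```text
8.05 [0.80265302 0.17082122 0.069483  ] [-1.36540151 -0.9823054  -1.05787592] 0.30108075733027695
tool yaw 0.25926807348905273
20892 [0.96598956 0.257874   0.01910966] slope 1.0949696646988418 yaw 0.2608698784200304 0.0003224273266962865 grip [0.80278924 0.17031094 0.01496087] lens [0.68887189 0.13990035 0.01270731] s 0.11792813269359435
yellow t [-0.0472 -0.0415  0.0338  0.0365  0.044 ]
```

{"method": "carry_out", "body": {"plan": [[0,0,-0.1,0,4.5],[0,0,-0.15,0,4.5],[0,0,-0.15,0,4.5],[0,0,-0.15,0,4.5],[-1.2,-0.3,-0.15,0,4.5],[-2.4,-0.65,-0.15,0,4.5],[-3.6,-0.95,-0.15,0,4.5],[-3.6,-0.95,-0.15,0,4.5],[-3.6,-0.95,-0.15,0,2],[-3.6,-0.95,-0.15,0,2],[-3.6,-0.95,-0.15,0,2],[-3.6,-0.95,-0.15,0,2],[-3.6,-0.95,-0.15,0,2],[-3.6,-0.95,-0.15,0,2],[-3.6,-0.95,-0.15,0,2]], "squeeze": 45}}

```text
clock: 9.6
position: [0.7669, 0.1614, 0.0683]
ee_rot: [0.405, -3.11, 0.002]
force: [1.0, -0.6, 0.1]
width: 0.291
```

```bash
python3 fit.py 0.0
```

```text
9.6 [0.76688312 0.16136977 0.06831092] [ 1.02547288 -0.57433343  0.08478745] 0.2914547816170789
tool yaw 0.2592695412883903
12707 [9.66238089e-01 2.57650831e-01 6.21490531e-05] slope 0.00356087844551518 yaw 0.2605901594862683 0.0003133739142843553 grip [0.76702597 0.16083407 0.01271305] lens [0.68481295 0.13891167 0.01270776] s 0.08508567668373736
yellow t [-0.0106 -0.0083 -0.0058 -0.0034 -0.0006]
```

{"method": "carry_out", "body": {"plan": [[0,0,0,0,5.5],[0,0,0,0,5.5],[0,0,0,0,5.5],[0,0,0,0,5.5],[0,0,2,0,5.5],[0,0,5,0,5.5],[0,0,6,-0.14,5.5],[0,0,6,-0.28,5.5],[0,0,6,-0.42,5.5],[0,0,6,-0.56,5.5],[0,0,6,-0.7,5.5],[0,0,6,-0.84,5.5],[0,0,6,-0.98,5.5],[0,0,6,-1.12,5.5],[0,0,6,-1.26,5.5],[0,0,6,-1.4,5.5],[0,0,6,-1.54,5.5],[0,0,6,-1.57,5.5]]}}

```text
clock: 11.45
position: [0.7667, 0.1617, 0.1282]
ee_rot: [-1.915, -2.484, -0.004]
force: [0.1, 0.1, -0.3]
width: 0.6
```

Run:
```python
from h import *
s=arm.observe();print(s["clock"],s["position"],s["joints"].round(2),s["ee_rot"])
x=-R.from_rotvec(s["ee_rot"]).as_matrix()[:,0];print(np.arctan2(x[1],x[0]))
```

```text
11.45 [0.76670174 0.16171575 0.12820115] [-0.5   0.86  0.43  1.29 -0.38  1.07  0.24] [-1.91526344 -2.48407599 -0.00406333]
-1.3136355844942318
```

{"method": "carry_out", "body": {"plan": [[0,0,0,-0.14,5.5],[0,0,0,-0.28,5.5],[0,0,0,-0.42,5.5],[0,0,0,-0.56,5.5],[0,0,0,-0.7,5.5],[0,0,0,-0.84,5.5],[0,0,0,-0.98,5.5],[0,0,0,-1.12,5.5],[0,0,0,-1.26,5.5],[0,0,0,-1.4,5.5],[0,0,0,-1.54,5.5],[0,0,0,-1.568,5.5],[0,0,0,-1.568,5.5]]}}

```text
clock: 12.75
position: [0.7666, 0.1618, 0.128]
ee_rot: [-3.113, -0.414, -0.008]
force: [-0.2, -0.4, 0.5]
width: 0.598
```

Run:
```python
from h import *
s=arm.observe();print(s["clock"],s["position"],s["joints"].round(2))
x=R.from_rotvec(s["ee_rot"]).as_matrix()[:,0];print("yaw x",np.arctan2(x[1],x[0]))
im,d,K,W=grab("wrist");save(im,"w2.png");P=cloud(d,K,W);Q=P[:330].reshape(-1,3);Q=Q[np.isfinite(Q[:,0])&(Q[:,2]>.006)&(Q[:,2]<.035)]
p0=np.array([.767,.161,.0135]);d0=np.array([.966,.258,0]);w=Q-p0;t=w@d0;r=np.linalg.norm(w-np.outer(t,d0),axis=1);Q=Q[(r<.03)&(abs(t)<.13)]
p,dd,e=cyl(Q,p0,d0);p=p+((s["position"]-p)@dd)*dd;t=(Q-p)@dd;print(len(Q),p,dd,np.arctan2(dd[1],dd[0]),e,np.percentile(t,[.5,99.5]))
```

```text
12.75 [0.76657764 0.16183779 0.12798391] [-0.67  0.96  0.81  1.32 -0.7   1.16 -1.1 ]
yaw x 0.2642351059220133
11752 [0.76684773 0.16084854 0.01274758] [9.66240668e-01 2.57641162e-01 5.29281230e-05] 0.2605801527654843 0.0003235707848161934 [-0.03937552  0.09434686]
```

View pics/w2.png

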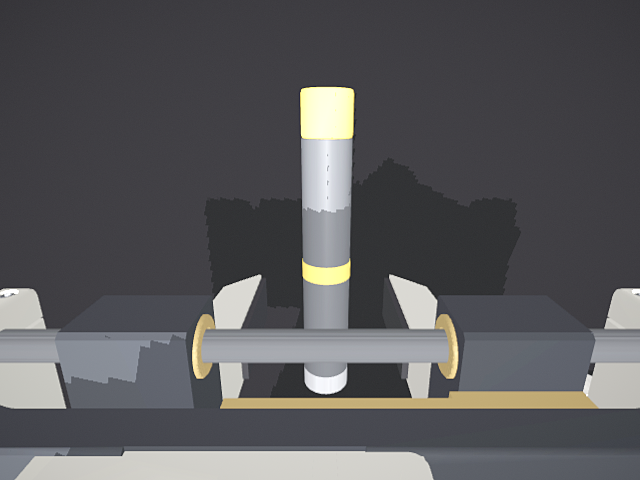

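{"method": "carry_out", "body": {"plan": [[0.4,0,-2,0,5.5],[0.4,0,-4.5,0,5.5],[0.4,0,-6,0,5.5],[0.4,0,-6,0,5.5],[0.4,0,-6,0,2],[0.4,0,-6,0,2],[0.4,0,-6,0,2],[0.4,0,-6,0,2],[0.4,0,-6,0,2],[0.4,0,-6,0,2],[0.4,0,-6,0,2],[0.4,0,-6,0,2],[0.4,0,-3,0,2],[0.4,0,2,0,2],[0.4,0,6,0,2],[0.4,0,10,0,2],[0.4,0,13,0,2],[0.4,0,14,0,2],[0.4,0,14,0,2]], "squeeze": 50}}

```text
clock: 14.7
position: [0.7711, 0.1615, 0.2693]
ee_rot: [-3.112, -0.414, -0.011]
force: [-0.2, -0.1, -2.7]
width: 0.291
```

```bash
cat > fit2.py <<'E'
from h import *
s=arm.observe();print(s["clock"],s["position"],s["force"],s["width"],s["joints"].round(2))
im,d,K,W=grab("wrist");save(im,"w_%d.png"%(s["clock"]*100));P=cloud(d,K,W)
Rm=R.from_rotvec(s["ee_rot"]).as_matrix();d0=Rm[:,0];p0=s["position"]+.055*Rm[:,2]
print("yaw x",np.arctan2(d0[1],d0[0]))
Q0=P[:320].reshape(-1,3);Q0=Q0[np.isfinite(Q0[:,0])]
for it in range(2):
    w=Q0-p0;t=w@d0;r=np.linalg.norm(w-np.outer(t,d0),axis=1);Q=Q0[(r<(.025,.018)[it])&(t<.12)&(t>.015)]
    p,d0,e=cyl(Q,p0,d0);p0=p+((s["position"]-p)[:2]@d0[:2]/(d0[:2]@d0[:2]))*d0
t=(Q-p0)@d0;tail=np.percentile(t,99.5)
print(len(Q),e,"slope",np.degrees(np.arcsin(d0[2])),"yaw",np.arctan2(d0[1],d0[0]),"grip",p0,"tail t",tail,"lens",p0+(tail-.18)*d0)
E
python3 fit2.py
```

```text
14.7 [0.77108982 0.1614855  0.26933498] [-0.21152392 -0.07553691 -2.71741198] 0.29065751919151556 [-0.67  0.85  0.88  1.16 -0.63  1.39 -1.17]
yaw x 0.26458274248123786
14240 0.00032171009750257395 slope 0.18966547463825656 yaw 0.26147496913156226 grip [0.77118946 0.16111315 0.21403538] tail t 0.09090711269299699 lens [0.68512533 0.13808226 0.21374045]
```

{"method": "carry_out", "body": {"plan": [[-1,-2,0,0.06,2],[-2.5,-5,0,0.14,2],[-4.5,-9,0,0.24,2],[-6.5,-13,0,0.34,2],[-8.5,-17,0,0.44,2],[-10.5,-21,-1,0.54,2],[-12.5,-25,-2,0.64,2],[-14.5,-28.5,-3,0.72,2],[-16,-31,-4,0.776,2],[-16.8,-32.7,-4.5,0.776,2],[-16.8,-32.7,-4.5,0.776,2],[-16.8,-32.7,-4.5,0.776,2]]}}

```text
clock: 15.95
position: [0.6019, -0.1645, 0.2206]
ee_rot: [-2.721, -1.558, -0.003]
force: [-0.3, 0.2, -0.1]
width: 0.293
```

```bash
python3 fit2.py
python3 - <<'E'
from h import *
for n in("scene","side"):
    im,d,K,W=grab(n);save(im,n+"2.png");np.savez("pics/"+n+"2.npz",im=im,d=d,K=K,W=W)
A=cv2.imread("pics/scene2.png")[150:330,40:280];B=cv2.imread("pics/side2.png")[200:440,340:580]
cv2.imwrite("pics/both2.png",np.hstack([cv2.resize(A,(480,360),interpolation=cv2.INTER_CUBIC),cv2.resize(B,(320,360))]))
E
```

```text
15.95 [ 0.60188161 -0.16451843  0.22063393] [-0.34854715  0.16730198 -0.10707243] 0.29308540324517374 [-0.27  0.57  0.7   1.7  -0.42  1.03  0.04]
yaw x 1.0400364540273448
14238 0.00032098484035073937 slope 0.001348196151415318 yaw 1.0369998413242238 grip [ 0.60140824 -0.16423865  0.16550893] tail t 0.09065867524250247 lens [ 0.5559509  -0.24115096  0.16550683]
```

View pics/both2.png

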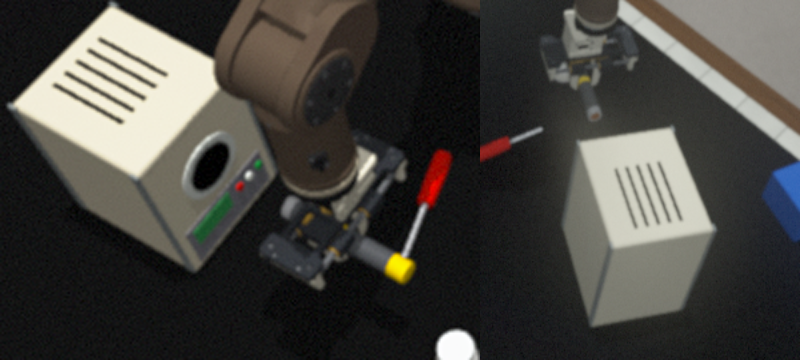

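Run:
```python
from h import *
def cast(n,uv,z):
    D=np.load(f"pics/{n}0.npz");W=D["W"];d=W[:3,:3]@np.linalg.inv(D["K"])@[*uv,1];return (W[:3,3]+d*(z-W[2,3])/d[2])
for n,a,b in(("scene",(109.6,239.6),(156,183.4)),("side",(413.5,295),(484,286))):
    g=cv2.cvtColor(np.load(f"pics/{n}0.npz")["im"],cv2.COLOR_RGB2GRAY)
    # subpixel: strongest gradient across the hand-marked edge, at points along it, then line fit
    a,b=np.array(a,float),np.array(b,float);t=(b-a)/np.linalg.norm(b-a);m=np.array([-t[1],t[0]]);o=np.arange(-5,5.1,.25);pts=[]
    gs=cv2.GaussianBlur(g,(0,0),1).astype(np.float32)
    for f in np.linspace(.12,.88,25):
        L=(a+f*(b-a))+o[:,None]*m;v=cv2.remap(gs,L[:,0].astype(np.float32)[None],L[:,1].astype(np.float32)[None],cv2.INTER_LINEAR)[0];k=np.argmax(abs(np.gradient(v)));pts.append(cast(n,L[k],.27)[:2])
    pts=np.array(pts);c=np.median(pts,0);vx,vy,x0,y0=cv2.fitLine(pts.astype(np.float32),cv2.DIST_HUBER,0,.01,.01).ravel()
    nn=np.array([-vy,vx]);nn*=np.sign(nn[1]);ends=[cast(n,q,.27)[:2] for q in(a,b)]
    print(n,"normal",np.degrees(np.arctan2(nn[1],nn[0])),"plane off along n59.4",np.array([x0,y0])@[.509,.861],"corners",ends,np.mean(ends,0),"width",np.linalg.norm(ends[0]-ends[1]))
print("depth plane off",np.array([.49974,-.34732])@[.509,.861],"port lateral",np.array([.4975,-.346])@[-.861,.509])
# wrist/fixed camera agreement: rod seen now by scene
D=np.load("pics/scene2.npz");P=cloud(D["d"],D["K"],D["W"]);k=cv2.inRange(cv2.cvtColor(D["im"],cv2.COLOR_RGB2HSV),(22,120,90),(35,255,255));N,L,S,c=cv2.connectedComponentsWithStats(k)
for i in range(1,N):
    if S[i,4]>40:print(S[i],np.nanmedian(P[L==i],0))
Q=P.reshape(-1,3);p=np.array([.6014,-.1642,.1665]);d=np.array([.5088,.8609,0]);Q=Q[np.isfinite(Q[:,0])];w=Q-p;t=w@d;r=np.linalg.norm(w-np.outer(t,d),axis=1);Q=Q[(r<.022)&(t>.035)&(t<.085)]
if len(Q)>30:
    q,e,res=cyl(Q,p,d);q=q+((p-q)@e)*e;print(len(Q),"scene fit",q,np.degrees(np.arcsin(e[2])),np.degrees(np.arctan2(e[1],e[0])),res)
```

```text
scene normal 59.298683 plane off along n59.4 -0.04464310783147813 corners [array([ 0.57740611, -0.3892552 ]), array([ 0.41777677, -0.3042923 ])] [ 0.49759144 -0.34677375] width 0.18083202020529981
side normal 59.327175 plane off along n59.4 -0.04723461663722992 corners [array([ 0.4168784 , -0.30503665]), array([ 0.57043031, -0.39807196])] [ 0.49365435 -0.3515543 ] width 0.17953763033472736
depth plane off -0.04467486000000002 port lateral -0.6044615
[232 276  15  16 160] [ 0.64406299 -0.09626812  0.17781742]
224 scene fit [ 0.60130944 -0.16404801  0.17038878] -1.272551144028363 60.01262866924183 0.001338487723196829
```

Run:
```python
from h import *
n=np.array([.510,.860]);l=np.array([-.860,.510]);c=np.array([.4973,-.3469])
for f in("scene","side"):
    D=np.load(f"pics/{f}2.npz");P=cloud(D["d"],D["K"],D["W"]).reshape(-1,3);P=P[np.isfinite(P[:,0])]
    x=(P[:,:2]-c)@n;y=(P[:,:2]-c)@l
    # arm points: not within the source box (5 mm margin), above the table
    m=(P[:,2]>.1)&~((x<.012)&(x>-.22)&(abs(y)<.1)&(P[:,2]<.29))&(x>-.3)&(x<.3)&(abs(y)<.35)
    x,y,z=x[m],y[m],P[m,2]
    d=np.sqrt(np.maximum(np.maximum(x-.065,-.2-x),0)**2+np.maximum(abs(y)-.09,0)**2+np.maximum(z-.27,0)**2)
    o=np.argsort(d)[:400:40];print(f,np.c_[x,y,z,d][o].round(3).tolist())
```

```text
scene [[0.12, 0.002, 0.179, 0.055], [0.131, 0.008, 0.18, 0.066], [0.143, 0.003, 0.188, 0.078], [0.179, -0.085, 0.261, 0.114], [0.184, -0.024, 0.264, 0.119], [0.186, -0.049, 0.239, 0.121], [0.188, -0.049, 0.25, 0.123], [0.19, -0.045, 0.256, 0.125], [0.191, -0.043, 0.269, 0.126], [0.193, -0.065, 0.266, 0.128]]
side [[0.117, 0.006, 0.165, 0.052], [0.123, 0.004, 0.167, 0.058], [0.132, 0.013, 0.17, 0.067], [0.145, 0.015, 0.172, 0.08], [0.158, 0.009, 0.177, 0.093], [0.169, -0.019, 0.238, 0.104], [0.171, 0.093, 0.252, 0.106], [0.172, 0.085, 0.229, 0.107], [0.173, 0.01, 0.172, 0.108], [0.174, 0.012, 0.172, 0.109]]
```

{"method": "carry_out", "body": {"plan": [[-0.4,-0.8,0.3,-0.001,2],[-0.9,-1.8,0.3,-0.001,2],[-1.5,-2.9,0.3,-0.001,2],[-2.0,-3.9,0.3,-0.001,2],[-2.5,-4.8,0.3,-0.001,2],[-2.8,-5.4,0.3,-0.001,2],[-2.8,-5.4,0.3,-0.001,2],[-2.8,-5.4,0.3,-0.001,2],[-2.8,-5.4,0.3,-0.001,2]]}}

```text
clock: 17.0
position: [0.5754, -0.2168, 0.2245]
ee_rot: [-2.72, -1.563, -0.005]
force: [0.5, -0.0, -1.5]
width: 0.29
```

```bash
python3 fit2.py
python3 - <<'E'
from h import *
n=np.array([.510,.860]);l=np.array([-.860,.510]);c=np.array([.4973,-.3469])
im,d,K,W=grab("scene");save(im,"scene3.png")
im,d,K,W=grab("side");save(im,"side3.png");P=cloud(d,K,W).reshape(-1,3);P=P[np.isfinite(P[:,0])]
x=(P[:,:2]-c)@n;y=(P[:,:2]-c)@l;m=(abs(y)<.03)&(P[:,2]>.14)&(P[:,2]<.2)&(x>.03)&(x<.11);print("side lens",m.sum(),np.percentile(x[m],[1,5]),np.median(y[m]),np.percentile(P[m,2],[2,98]))
A=cv2.imread("pics/scene3.png")[150:390,40:440];B=cv2.imread("pics/side3.png")[140:380,230:560]
cv2.imwrite("pics/both3.png",np.hstack([cv2.resize(A,(440,264)),cv2.resize(B,(360,264))]))
E
```

```text
17.0 [ 0.57543498 -0.21679341  0.22448292] [ 0.53146458 -0.00521258 -1.46573097] 0.2895830301114808 [-0.19  0.55  0.7   1.72 -0.41  1.02  0.13]
yaw x 1.04292305180175
14234 0.0003255484732483799 slope 0.053503031992466366 yaw 1.0398881145830774 grip [ 0.57504156 -0.21656242  0.16936888] tail t 0.09073098771789158 lens [ 0.52984318 -0.2935433   0.16928552]
side lens 162 [0.06059206 0.06290331] 0.004824762042911011 [0.16661359 0.188551  ]
```

View pics/both3.png

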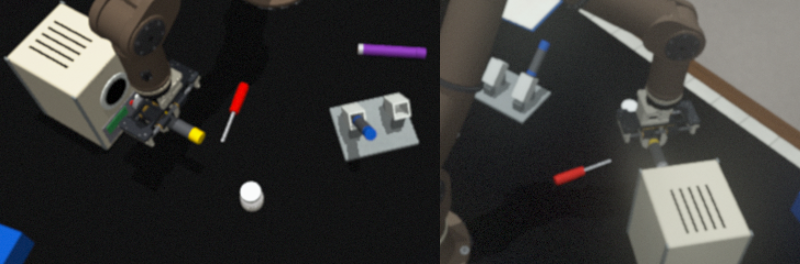

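Run:
```python
from cell import arm
s=arm.observe();print(s["clock"],s["dq"].round(4));print(arm.sign_off())
```

```text
17.15 [ 0.002  -0.0018  0.0026  0.0006  0.0003 -0.0006  0.0004]
the job is handed in; nothing more can be done
None
```

The yellow-banded thermometer is held level in the gripper in front of the black-body port, and the job was handed in at 17.15 s on the robot's clock.

I drew it out along the sleeve axis and moved it to clear table. There I pivoted it level by pressing the lens end on the table in a light grip. I then re-gripped it near the middle and re-gripped once more half a turn round, because the last joint would otherwise have passed its range.

| Last check | Measured |
|---|---|
| Tilt from level | about 0.05° |
| Aim off the port axis | about 0.25° |
| Lens in front of the port | about 62 mm |
| Sideways offset from the port centre | about 1 mm |
| Lens height (port at 170 mm) | about 170 mm |
| Opening on the rod, at 50 N | 27 mm |

The arm was still apart from joint speeds under 0.003 rad/s. The last pictures show the blue-banded thermometer, the jar and the screwdriver where they were. Nothing was seen touching the source, and the force readings between moves stayed below 3 N.

Some measurements disagreed:
- **Yellow band:** it measured about 80 mm from the lens and 100 mm from the tail, not half-way. I took the lens position from the tail end and the 180 mm length, which matched a direct measurement of the lens.
- **Camera heights:** they differ by a few millimetres; the scene camera put the port at 166 mm. I used the stated 170 mm and the rod's height when it lay on the table.
- **Side camera:** it put the lens about 5 mm to one side and a few millimetres higher. It saw only part of the rod, so I gave it less weight.

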